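# Slide a lock cover plate off the feed stand's edge and set it on the pin jig

## Task

The thin steel cover plate lies in the shallow, gently rising channel of the grey feed stand, where fingers cannot get round it. Pressing lightly on it from above, slide it along the channel until its end overhangs the stand's open front edge by about a third of its length (it must stay lying on the channel floor), then grip the overhanging end by its two long edges, lift it off, and set it gently on the locating jig with both pins through its two holes, lying flat on the pillar. Do not drop the plate, do not press it hard, and leave the padlock, carton and screwdriver alone.

Things in the scene. Friction and masses are not known exactly. Their poses are not given: they have to be found in the camera images.
- plate: Loose bare steel plate 95 (its x) x 40 (its y) x 3 mm, 80 g, ends alike, two 14 mm holes at x = -30, +30 mm. Origin: centre of underside, z up. Starts flat in the channel, x along it, 2 to 8 mm from its closed rear end. 3 to 9 N of press drags it by friction; over 15 N against the stand or 25 N against the jig spoils it. It may slip under the fingers: check how far it moved.
- stand: Fixed stand 164 (its x) x 132 mm. Its grey top bed (120 mm wide, pinned stiffly at x = +10, z = 42 mm) rises towards the front by 1 to 6 degrees (it varies). A channel 45 mm wide, 4 mm deep runs along its middle from the open front edge, x = -82 mm, to a closed end at x = +58 mm; its margins overtop the plate by 1 mm. Origin: centre of underside; -x faces roughly the robot.
- stand_edge (a point): Middle of the open front edge, 42 mm above the bench, where the channel floor would be if the bed were level; as it slopes, the floor there is 44 to 51 mm up. Axes as the stand's, -x points out over the edge; beyond is only air. The bed is rigid and its slope unknown: touch down slowly and keep the press by feel while sliding.
- jig: Fixed jig: dark base 130 x 70 x 8 mm, on it an aluminium pillar 100 mm long (its x), 26 mm wide (its y), top 45 mm above the bench, with two upright steel pins 8 mm thick, 10 mm tall (upper half tapered) at x = -30, +30 mm. Origin: centre of underside. The pillar is narrower than the plate: fingers holding the plate's long edges pass down beside it.
- jig_seat (a point): Centre of the pillar's top face (45 mm above the bench), midway between the pins; axes as the jig's. The plate's origin belongs here, either way round.
- padlock: Brass padlock lying flat, 45 by 42 by 22 mm body with a shackle 55 mm out; bystander. Origin: centre of the body's underside.
- carton: Small cardboard carton 75 by 60 by 45 mm high; bystander. Origin: centre of the underside.
- screwdriver: Screwdriver about 190 mm long lying on the bench; bystander. Its origin is a point near its middle.
Mind the look-alikes: they are no part of the job. Leave any turquoise or yellow look-alike of the stand alone.

How it is judged:
By the outcome, as a careful person would: the job done as asked, in the order asked, and still so for the second after the job is handed in, with the robot touching nothing.
It also fails if it takes over 64 s, if anything falls off the work surface, if the arm or the gripper's body presses on something with over 40 N, if the wrist force passes 120 N, or if a joint passes its speed limit or range.

## Robot

A 7-joint arm with a two-finger parallel gripper is mounted at the origin on the work surface. World frame = base frame: x ahead of the robot, y to its left, z up, the work surface at z = 0. Lengths are in m, angles in rad, forces in N, time in s.
With the tool pointing down it reaches from about 0.425 to 0.95 m from the base axis. Payload 4.7 kg.
Tool frame: the origin (TCP) lies at the very end of the fingers, on their centre line; the grasp point (between the pads) lies 19 mm behind it; z points along the fingers, y is the line along which they close (so a half turn about z gives the same grasp; the last joint's range is limited). The gripper opens to 85 mm and grips with 20 to 120 N. Pads are 22 mm wide; open, the fingers measure 114 mm over their backs; the gripper's body (76 mm by 85 mm) begins 54 mm behind the grasp point. The pads swing forward as they close: fully open they stand 13 mm farther back than shut.
Start: joints at [1.248, 0.469, -0.049, 1.532, 0.024, 1.141, -0.082], TCP at [0.196, -0.646, 0.231] pointing down, gripper open.
Joint ranges: [-2.59, 2.59], [-0.33, 1.99], [-1.39, 1.29], [0.1, 2.45], [-1.04, 4.18], [0.21, 1.99], [-2.66, 2.66]. Speed limits (rad/s): [2.57, 2.57, 3.14, 3.14, 3.14, 3.14, 3.14].

## Interface

Orientations are given as [roll, pitch, yaw] about the fixed x, y, z axes, in that order (R = Rz(yaw) Ry(pitch) Rx(roll)).
In Python, from cell import env, jaws, optics, spot_in, outline_of, tip_of gives the robot as it stands. Calls block until the motion is done:
- env.goto(position, orientation): joint-space move of the TCP to a pose.
- env.move_linear(position, velocity=0.15, frame=None): straight line of the TCP; frame=None keeps the orientation; velocity is the mean speed in m/s.
- env.movej(angles): joint-space move.
- jaws.grip(opening, squeeze=None): opening from 0.0 (shut) to 1.0 (fully open); squeeze is the grip in N (None keeps the last); returns when the fingers have stopped.
- env.pause(seconds).
- env.solve_ik(position, orientation): joint angles nearest the present ones, or None.
- optics.grab_frame(name): name is "scene" or "top"; returns a dict with "pixels" (384x512x3 uint8, red, green, blue), "fx", "fy", "cx", "cy" (pixels), "rvec" (rotation vector, rad) and "tvec" (3), from world to camera coordinates, as OpenCV has them. Camera axes: x right, y down, z forward; pixel columns grow to the right and rows downward; lengths in m; the calibration is good to about 2 mm. A picture is of the moment at which its call begins. There is no depth.
A pose or a line that the arm cannot do raises env.MotionError and nothing moves.
- env.hand_in(): hands the job in; it is judged then, once.
Trained networks look in the newest picture that a camera, given by its name, has taken for a name from the list of things; names that differ only in an ending like _2 or _b are one class to them, and where a whole thing is asked for, a point or a joint stands for the part that bears it (a point fixed in the world has none). Each returns a list of dicts, best first, with "p" (0 to 1); they miss things now and then, are a little off and sometimes report something else, mostly with a low value. They report only what shows in the picture. A call takes as long as a camera call. They do not tell look-alikes from the thing itself.
- spot_in(camera, name): "pixel" ([column, row] in pixels, amid what is visible of it).
- outline_of(camera, name): "region" (384x512 bool, what is visible of it) and "pixel" ([column, row] in pixels, amid what is visible of it).
- tip_of(camera, name): "pixel" ([column, row] in pixels: a listed point, or the origin of a listed thing).
Readings, each from a call of its own:
- env.read_t(): time.
- env.read_joints(): joint angles.
- env.read_joint_vel(): joint speeds.
- env.read_tau(): joint torques, N m.
- env.read_eef_pos(): TCP position.
- env.read_tool_rot(): TCP orientation.
- env.read_contact_force(): force on the tool from outside, world axes, zero at the start.
- env.read_wrist_torque(): the same for the moment, N m.
- env.read_width(): opening from 0.0 (shut) to 1.0 (fully open).
- env.read_gripper_force(): force on a finger pad.
Only numpy, scipy, OpenCV 4.12 (cv2) and the standard library are available. Lean on these libraries where they do the work, as an engineer would, in place of code of your own. Each camera call takes 0.05 s, during which the arm holds its last target. There are 200 camera calls.

## Working session

There is one attempt and no reset: what is moved stays moved. The work goes in short steps, each a Python script; the robot and the scene stay as the last script left them, time stands still between calls to the robot, and variables do not carry over. Pictures are saved under pics/ and viewed, at most 10 in all, crops included, and the job is handed in when it is done.

```bash
ls; mkdir -p pics
cat > h.py <<'E'
import numpy as np, cv2
from cell import env, jaws, optics, spot_in, outline_of, tip_of
def cam(f):
    K=np.array([[f['fx'],0,f['cx']],[0,f['fy'],f['cy']],[0,0,1]]);R=cv2.Rodrigues(np.array(f['rvec'],float))[0]
    return K,R,np.array(f['tvec'],float).ravel()
def ray(f,px):
    K,R,t=cam(f);d=R.T@np.linalg.inv(K)@np.array([px[0],px[1],1.]);return -R.T@t,d
def at_z(f,px,z):
    c,d=ray(f,px);return c+d*(z-c[2])/d[2]
def proj(f,P):
    K,R,t=cam(f);return cv2.projectPoints(np.array(P,float).reshape(-1,1,3),np.array(f['rvec'],float),t,K,None)[0].reshape(-1,2)
def tri(fs,pxs):
    A=np.zeros((3,3));b=np.zeros(3)
    for f,p in zip(fs,pxs):
        c,d=ray(f,p);d/=np.linalg.norm(d);M=np.eye(3)-np.outer(d,d);A+=M;b+=M@c
    return np.linalg.solve(A,b)
def save(f,n): cv2.imwrite('pics/'+n,f['pixels'][:,:,::-1])
E
cat > a.py <<'E'
from h import *
fs={c:optics.grab_frame(c) for c in('scene','top')}
np.set_printoptions(precision=4,suppress=True)
for c,f in fs.items():
    save(f,c+'0.png'); print(c,'cam at',ray(f,(256,192))[0], f['fx'])
    for n in('plate','stand','jig','padlock','carton','screwdriver'):
        print(n,[(np.round(d['pixel']).tolist(),round(d['p'],2)) for d in spot_in(c,n)])
    for n,z in(('stand_edge',.047),('jig_seat',.045),('plate',.043),('jig',0),('stand',0)):
        print('tip',n,[(np.round(d['pixel'],1).tolist(),round(d['p'],2),at_z(f,d['pixel'],z).round(4)) for d in tip_of(c,n)])
cv2.imwrite('pics/both0.png',np.hstack([cv2.resize(fs[c]['pixels'],(400,300)) for c in fs])[:,:,::-1])
E
python3 a.py
```

```text
pics
scene cam at [ 1.2019 -0.1892  0.8713] 362.9252703782335
plate [([204.0, 232.0], 0.97), ([258.0, 230.0], 0.5)]
stand [([203.0, 238.0], 0.95), ([179.0, 176.0], 0.86), ([127.0, 303.0], 0.66)]
jig [([304.0, 213.0], 0.75)]
padlock [([128.0, 239.0], 0.75)]
carton [([303.0, 211.0], 0.53)]
screwdriver [([257.0, 232.0], 0.53)]
tip stand_edge [([114.9, 275.6], 0.75, array([ 0.6638, -0.4013,  0.047 ])), ([170.4, 154.3], 0.73, array([ 0.2624, -0.1931,  0.047 ])), ([191.5, 212.7], 0.71, array([ 0.529 , -0.1764,  0.047 ]))]
tip jig_seat [([306.0, 202.9], 0.88, array([0.602 , 0.1499, 0.045 ]))]
tip plate [([206.5, 229.6], 0.63, array([ 0.5983, -0.1488,  0.043 ]))]
tip jig [([303.0, 211.6], 0.68, array([0.5977, 0.1461, 0.    ])), ([208.9, 238.4], 0.57, array([ 0.5993, -0.1472,  0.    ]))]
tip stand [([129.9, 306.8], 0.88, array([ 0.7348, -0.3835,  0.    ])), ([207.0, 239.9], 0.85, array([ 0.6025, -0.1536,  0.    ])), ([177.7, 182.1], 0.83, array([ 0.3503, -0.1928,  0.    ]))]
top cam at [ 0.3334 -0.0089  0.9781] 368.4799130125491
plate [([300.0, 166.0], 0.84), ([186.0, 179.0], 0.74)]
stand [([319.0, 264.0], 0.84), ([293.0, 172.0], 0.8), ([371.0, 115.0], 0.57)]
jig [([187.0, 176.0], 0.61)]
padlock [([374.0, 190.0], 0.78)]
carton [([88.0, 190.0], 0.56)]
screwdriver [([243.0, 168.0], 0.67)]
tip stand_edge [([310.6, 194.2], 0.95, array([ 0.518 , -0.1726,  0.047 ])), ([393.7, 141.1], 0.72, array([ 0.6478, -0.4077,  0.047 ])), ([333.0, 291.2], 0.61, array([ 0.2735, -0.2036,  0.047 ]))]
tip jig_seat [([184.4, 177.1], 0.76, array([0.585 , 0.1517, 0.045 ]))]
tip plate [([298.0, 167.9], 0.65, array([ 0.5914, -0.1471,  0.043 ])), ([376.3, 194.8], 0.34, array([ 0.5063, -0.3431,  0.043 ]))]
tip jig [([184.9, 175.7], 0.85, array([0.601, 0.158, 0.   ]))]
tip stand [([369.5, 118.7], 0.96, array([ 0.7346, -0.3691,  0.    ])), ([317.3, 264.9], 0.9, array([ 0.339 , -0.1799,  0.    ]))]
```

View pics/both0.png

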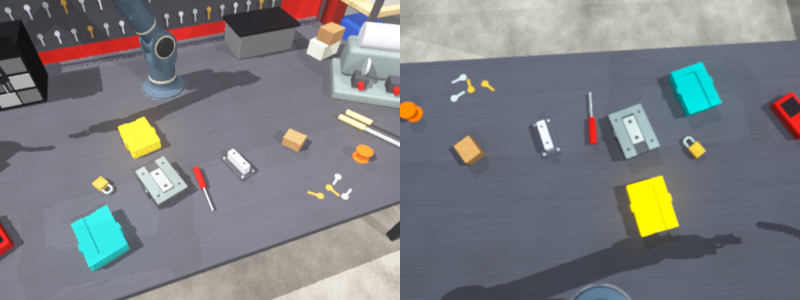

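```bash
python3 -c "
import cv2
t=cv2.imread('pics/top0.png')[120:240,150:350];cv2.imwrite('pics/c0.png',cv2.resize(t,None,fx=4,fy=4,interpolation=cv2.INTER_CUBIC))
t=cv2.imread('pics/scene0.png')[170:290,160:360];cv2.imwrite('pics/c1.png',cv2.resize(t,None,fx=4,fy=4,interpolation=cv2.INTER_CUBIC))"
```

```text
(no output)
```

View pics/c0.png

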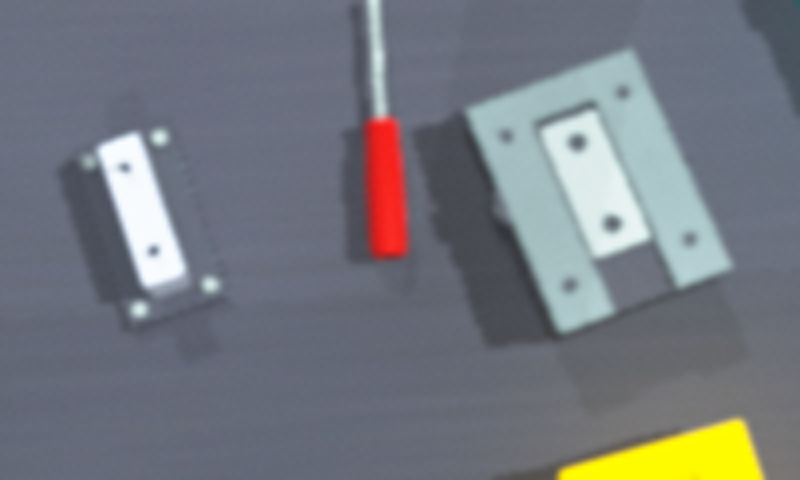

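View pics/c1.png

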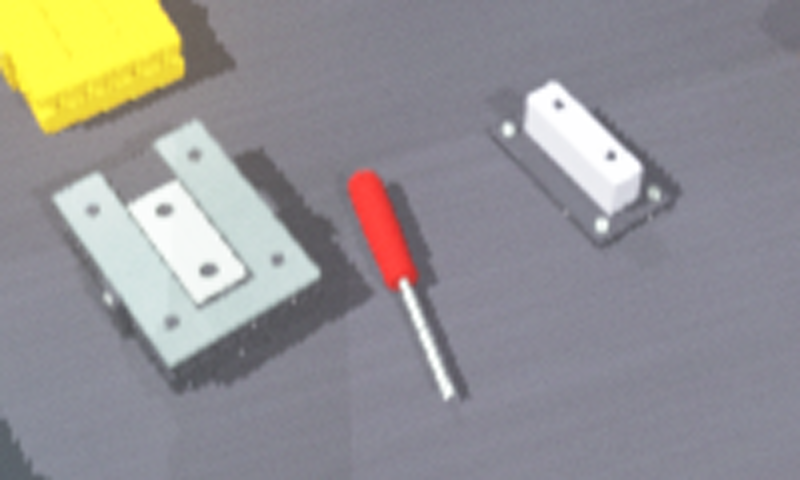

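Grey stand with the plate is at top px (297,168). The look-alikes are yellow (319,264) and turquoise (371,115), and the jig is at (185,177) with its pillar bright and its pin spots dark. The channel opens towards the robot. Next I fit the poses from both views.

```bash
cat > fit.py <<'E'
from h import *
from scipy.optimize import least_squares
np.set_printoptions(precision=4,suppress=True)
F={c:optics.grab_frame(c) for c in('scene','top')}
o={'top':(150,120),'scene':(160,170)}
C=lambda c,u,v:((u+.5)/4-.5+o[c][0],(v+.5)/4-.5+o[c][1])
# FL,FR,RR,RL corners of bed; channel front corners L,R ; plate hole rear, front
T=[(558,335),(733,268),(630,48),(466,110),(613,315),(677,290)]
S=[(197,120),(52,197),(172,366),(320,270),(153,147),(101,174)]
def bed(p,q): # q: bed coords x,y,h above floor
    x,y,yaw,s=p; q=np.array(q,float); dx=q[:,0]-.010
    # rising toward front (-x)
    X=.010+dx*np.cos(s)+q[:,2]*np.sin(s); Z=.042-dx*np.sin(s)+q[:,2]*np.cos(s)
    return np.c_[x+X*np.cos(yaw)-q[:,1]*np.sin(yaw),y+X*np.sin(yaw)+q[:,1]*np.cos(yaw),Z]
Q=[(-.082,.06,.004),(-.082,-.06,.004),(.082,-.06,.004),(.082,.06,.004),(-.082,.0225,.004),(-.082,-.0225,.004)]
for use in(['top','scene'],['top'],['scene']):
    def r(p): return np.concatenate([(proj(F[c],bed(p,Q))-[C(c,*a) for a in(T if c=='top' else S)]).ravel() for c in use])
    s=least_squares(r,[.6,-.15,-.35,.05]);print('stand',use,s.x,np.degrees(s.x[3]),'rms',np.sqrt(np.mean(s.fun**2)))
    if len(use)==2: P=s.x; print(s.fun.reshape(-1,2))
np.save('stand.npy',P)
for nm,tt,ss in(('rearhole',(577,142),(208,270)),('fronthole',(613,222),(164,210)),('pinrear',(124,167),(611,156)),('pinfront',(153,250),(559,104))):
    z=.044 if 'hole' in nm else .055
    a,b=C('top',*tt),C('scene',*ss); print(nm,tri([F['top'],F['scene']],[a,b]),at_z(F['top'],a,z),at_z(F['scene'],b,z))
print('pillar corners top view z.045',[at_z(F['top'],C('top',*a),.045)[:2] for a in((98,148),(137,132),(187,275),(148,291))])
print('pillar corners scene view z.045',[at_z(F['scene'],C('scene',*a),.045)[:2] for a in((608,181),(641,162),(553,82),(526,97))])
E
python3 fit.py
```

```text
stand ['top', 'scene'] [ 0.5942 -0.1492  0.3081  0.011 ] 0.6276658868532882 rms 0.4190775581920002
[[ 0.6189 -0.1757]
 [-0.3873  0.0174]
 [ 0.3819 -0.2628]
 [-0.1091 -0.3041]
 [ 0.3158 -0.3844]
 [ 0.3444 -0.3431]
 [ 0.223   0.0487]
 [ 0.3254  0.2106]
 [-0.3425 -1.0777]
 [ 0.6843 -0.079 ]
 [ 0.2557 -0.8117]
 [-0.2944 -0.2851]]
stand ['top'] [ 0.5935 -0.1486  0.3055  0.0241] 1.3834952640622646 rms 0.24564572120678832
stand ['scene'] [ 0.5955 -0.1498  0.3109  0.0208] 1.1920554681899194 rms 0.3939774013760428
rearhole [ 0.6272 -0.1403  0.0424] [ 0.6268 -0.1392  0.044 ] [ 0.6281 -0.1413  0.044 ]
fronthole [ 0.5701 -0.1582  0.0461] [ 0.5708 -0.1579  0.044 ] [ 0.5684 -0.1587  0.044 ]
pinrear [0.6281 0.1595 0.0454] [0.6253 0.1587 0.055 ] [0.6347 0.1544 0.055 ]
pinfront [0.5705 0.1425 0.046 ] [0.5684 0.1414 0.055 ] [0.5774 0.1385 0.055 ]
pillar corners top view z.045 [array([0.6427, 0.1774]), array([0.6521, 0.1514]), array([0.5528, 0.1214]), array([0.5438, 0.147 ])]
pillar corners scene view z.045 [array([0.6479, 0.1473]), array([0.6399, 0.1767]), array([0.5481, 0.1468]), array([0.5553, 0.1219])]
```

```bash
cat > b.py <<'E'
from h import *
np.set_printoptions(precision=4,suppress=True)
print('t0',env.read_t(),env.read_tool_rot(),env.read_contact_force())
yaw=.306; u=np.array([np.cos(yaw),np.sin(yaw)])
pc=np.array([.5987,-.1493]); p=pc+.008*u
R=[np.pi,0,yaw]
for w in(yaw,yaw+np.pi,yaw-np.pi):
    print(w,env.solve_ik([*p,.12],[np.pi,0,w]))
jaws.grip(0.0,30)
env.goto([*p,.12],R); print('t',env.read_t())
env.move_linear([*p,.052],.08)
print('t',env.read_t(),env.read_eef_pos(),env.read_contact_force())
z=.052
t0=env.read_t()
while z>.040:
    z-=.0005; env.move_linear([*p,z],.02); f=env.read_contact_force()
    if f[2]>1: print(z,env.read_t(),env.read_eef_pos(),f)
    if f[2]>3: break
print('t',env.read_t(),z, env.read_contact_force(), env.read_wrist_torque())
E
python3 b.py
```

```text
t0 1.3 [ 3.1416 -0.      0.2938] [-0.2742 -0.6371 -0.0969]
0.306 [ 0.4444  0.5277 -0.3772  1.752   0.2377  0.9069 -1.2983]
3.447592653589793 [ 0.9223  0.8255 -1.182   1.7247  0.8256  1.1818  1.3817]
-2.835592653589793 [ 0.9223  0.8255 -1.182   1.7247  0.8256  1.1818  1.3817]
t 4.4
t 5.4 [ 0.6068 -0.1469  0.0525] [ 0.1177  0.2332 -0.1208]
0.04499999999999999 8.9 [ 0.6064 -0.1469  0.0454] [ 0.115  -0.3215  2.6792]
0.04449999999999999 9.15 [ 0.6064 -0.1469  0.0453] [-2.1865 -0.4611  6.2345]
t 9.15 0.04449999999999999 [-2.1865 -0.4611  6.2345] [ 0.0349  0.4761 -0.0265]
```

```bash
cat > s.py <<'E'
from h import *
import sys
np.set_printoptions(precision=4,suppress=True)
D=float(sys.argv[1]); zc=float(sys.argv[2]); st=.003
yaw=.306; u=np.array([np.cos(yaw),np.sin(yaw)])
p0=np.array([.5987,-.1493])+.008*u+ (float(sys.argv[3]) if len(sys.argv)>3 else 0)*-u
n=round(D/st); ff=st*np.tan(np.radians(2.5)); L=[]
for i in range(1,n+1):
    f=env.read_contact_force()[2]
    if f>11 or (f<1 and i>2): print('stop',i,f); break
    zc+=ff+np.clip((f-6)/7*.6,-.4,.4)*1e-3
    env.move_linear([*(p0-u*st*i),zc],.03)
    L.append([i,zc,env.read_eef_pos()[2],*env.read_contact_force()])
print(np.array(L)); print('zc',zc,'t',env.read_t(),env.read_eef_pos())
F={c:optics.grab_frame(c) for c in('scene','top')}
for c in F:
    save(F[c],f's_{c}_{i}.png')
    for d in outline_of(c,'plate')[:2]: print(c,d['p'],d['pixel'],at_z(F[c],d['pixel'],.047))
E
python3 s.py .012 .0445
```

```text
[[ 1.      0.0447  0.0454  0.2809  0.4412  5.5679]
 [ 2.      0.0447  0.0456  0.2887  0.3311  5.6868]
 [ 3.      0.0448  0.0457  0.6549  0.378   6.103 ]
 [ 4.      0.045   0.0458  1.1041 -0.3789  6.9285]]
zc 0.044988976980905496 t 10.15 [ 0.5957 -0.1505  0.0458]
scene 0.65 [208.2, 234.8] [ 0.6197 -0.1486  0.047 ]
top 0.67 [301.6, 176.9] [ 0.5654 -0.1537  0.047 ]
top 0.42 [289.9, 178.4] [ 0.5634 -0.1229  0.047 ]
```

```bash
python3 -c "
import cv2,numpy as np
t=cv2.imread('pics/s_top_4.png')[130:220,250:350];s=cv2.imread('pics/s_scene_4.png')[190:280,160:260]
cv2.imwrite('pics/c2.png',np.hstack([cv2.resize(a,None,fx=4,fy=4,interpolation=cv2.INTER_CUBIC) for a in(t,s)]))"
```

```text
(no output)
```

View pics/c2.png

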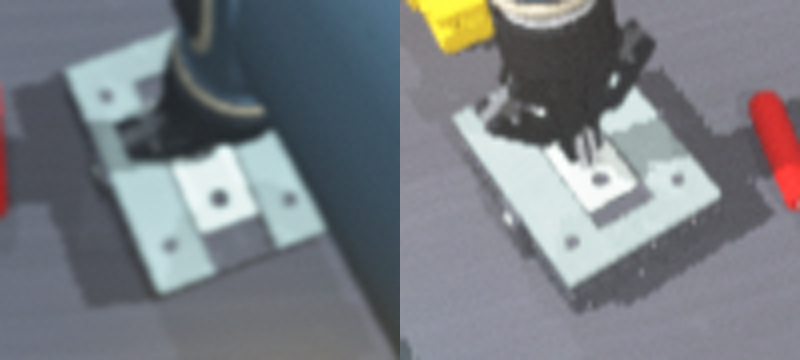

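The plate follows: the front hole has moved to top px (304,179), about 10 mm for 12 mm of tool travel, and the gap behind the plate shows. I'll keep sliding.

```bash
python3 s.py .048 .04499 .012; python3 -c "
import cv2,numpy as np,glob
t=cv2.imread('pics/s_top_16.png')[130:220,250:350];s=cv2.imread('pics/s_scene_16.png')[180:270,150:250]
cv2.imwrite('pics/c3.png',np.hstack([cv2.resize(a,None,fx=4,fy=4,interpolation=cv2.INTER_CUBIC) for a in(t,s)]))"
```

```text
[[ 1.      0.0452  0.046   1.7711  1.014   7.341 ]
 [ 2.      0.0455  0.0461  1.4132  1.626   6.53  ]
 [ 3.      0.0456  0.0462  1.416   0.894   6.4513]
 [ 4.      0.0458  0.0463  0.8078  1.1664  6.8335]
 [ 5.      0.046   0.0465  1.13    0.3916  7.0961]
 [ 6.      0.0462  0.0467  0.8753  1.2572  6.9461]
 [ 7.      0.0464  0.0468  0.75    0.3109  7.0714]
 [ 8.      0.0467  0.0469  0.8882  1.5015  5.8744]
 [ 9.      0.0468  0.0471  1.6395  0.9722  7.6392]
 [10.      0.0471  0.0472  1.1274  0.1335  6.8025]
 [11.      0.0473  0.0474  0.5162  0.1949  6.2723]
 [12.      0.0474  0.0475  1.0936 -0.02    6.5594]
 [13.      0.0476  0.0476  0.8772  0.2495  5.3911]
 [14.      0.0477  0.0478  1.2962  0.8532  7.1136]
 [15.      0.0479  0.0479  0.8449  1.0578  6.9935]
 [16.      0.0481  0.0481  0.9321  1.0364  5.4175]]
zc 0.04810553847549024 t 14.35 [ 0.5479 -0.1654  0.0481]
scene 0.53 [198.2, 222.0] [ 0.568  -0.1652  0.047 ]
top 0.69 [307.9, 193.4] [ 0.5206 -0.1659  0.047 ]
```

View pics/c3.png

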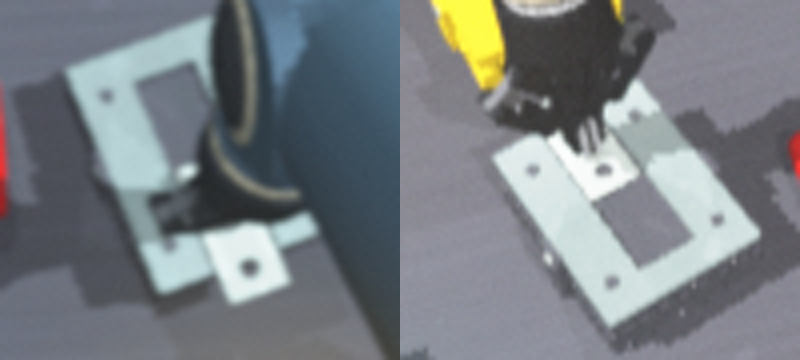

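```bash
cat > m.py <<'E'
from h import *
import sys
F={c:optics.grab_frame(c) for c in('scene','top')}
u=np.array([np.cos(.306),np.sin(.306)]);v=np.array([-u[1],u[0]]);s=np.array([.5943,-.1492])
a=at_z(F['scene'],eval(sys.argv[1]),float(sys.argv[3]))[:2];b=at_z(F['top'],eval(sys.argv[2]),float(sys.argv[4]))[:2]
for n,q in(('rear',a),('front',b),('mid',(a+b)/2)): print(n,q,(q-s)@u,(q-s)@v)
E
python3 m.py 200.6,221.9 312.1,196.4 .048 .0505
```

```text
rear [ 0.57063966 -0.15876776] -0.025443487882307228 -0.0019956980050023845
front [ 0.51134474 -0.17527859] -0.08695776945790912 0.0001228702248260902
mid [ 0.5409922  -0.16702318] -0.05620062867010817 -0.0009364138900881326
```

```bash
sed 's/round(D\/st)/4/;s/st=.003/st=.0027/' s.py > s2.py; python3 s2.py .012 .04811 .060
cat > up.py <<'E'
from h import *
p=env.read_eef_pos(); 
env.move_linear([p[0],p[1],p[2]+.004],.03); print(env.read_contact_force())
env.move_linear([p[0],p[1],.12],.12); 
u=np.array([np.cos(.306),np.sin(.306)])
env.goto([*(p[:2]+u*.12),.25],[np.pi,0,.306])
F={c:optics.grab_frame(c) for c in('scene','top')};print(env.read_t())
o={'top':(260,140),'scene':(145,180)}
cv2.imwrite('pics/c4.png',np.hstack([cv2.resize(F[c]['pixels'][o[c][1]:o[c][1]+90,o[c][0]:o[c][0]+100],None,fx=4,fy=4,interpolation=cv2.INTER_CUBIC) for c in('top','scene')])[:,:,::-1])
for c in F: save(F[c],c+'_up.png')
E
python3 up.py
```

```text
[[ 1.      0.0483  0.0482  0.9378  0.5036  5.6398]
 [ 2.      0.0484  0.0483  2.0781  0.7639  5.8749]
 [ 3.      0.0485  0.0484  1.3762 -0.0046  5.6366]
 [ 4.      0.0486  0.0485  1.107   1.1195  5.8412]]
zc 0.048565334910569566 t 15.65 [ 0.5378 -0.1686  0.0485]
scene 0.51 [196.7, 217.0] [ 0.5492 -0.1655  0.047 ]
top 0.5 [311.4, 196.6] [ 0.5116 -0.1741  0.047 ]
[-0.08888548 -0.04939162  0.26690132]
17.6833
```

View pics/c4.png

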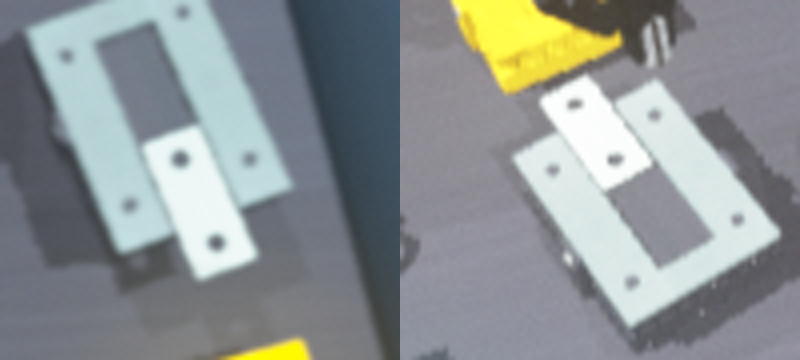

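The plate overhangs by about a third, with holes at top px (304.6,179.4) and (313.6,200.4). In the scene view they are at (198.4,219.4) and (188.1,205.4).

```bash
cat > m2.py <<'E'
from h import *
np.set_printoptions(precision=4,suppress=True)
F={c:optics.grab_frame(c) for c in('scene','top')}
u=np.array([np.cos(.306),np.sin(.306)]);v=np.array([-u[1],u[0]]);s=np.array([.5943,-.1492])
for n,a,b,z in(('rear',(304.6,179.4),(198.4,219.4),.0477),('front',(313.6,200.4),(188.1,205.4),.0505)):
    A=at_z(F['top'],a,z)[:2];B=at_z(F['scene'],b,z)[:2];print(n,A,B,'tri',tri([F['top'],F['scene']],[a,b]),'stand',[((q-s)@u,(q-s)@v) for q in(A,B,(A+B)/2)])
E
python3 m2.py
```

```text
rear [ 0.5581 -0.1608] [ 0.5597 -0.1628] tri [ 0.5584 -0.1619  0.0457] stand [(np.float64(-0.03802282088310083), np.float64(-0.00010340562824411201)), (np.float64(-0.03703012420299967), np.float64(-0.0025122746474049913)), (np.float64(-0.03752647254305025), np.float64(-0.0013078401378245508))]
front [ 0.5007 -0.1781] [ 0.502  -0.1804] tri [ 0.5008 -0.1794  0.0488] stand [(np.float64(-0.09796709004320506), np.float64(0.0006592579800083747)), (np.float64(-0.09742076621903734), np.float64(-0.0019602924566842713)), (np.float64(-0.09769392813112121), np.float64(-0.0006505172383379615))]
```

```bash
cat > g.py <<'E'
from h import *
np.set_printoptions(precision=4,suppress=True)
R=[np.pi,.0466,.30]; u=np.array([np.cos(.3),np.sin(.3)])
g=np.array([.530,-.1705])-.035*u
jaws.grip(.78)
env.goto([*g,.13],R)
env.move_linear([*g,.027],.06,None)
print(env.read_t(),env.read_eef_pos(),env.read_tool_rot(),env.read_contact_force(),env.read_width())
jaws.grip(0.0,25)
print('grip',env.read_t(),env.read_width(),env.read_gripper_force(),env.read_contact_force(),env.read_eef_pos())
F={c:optics.grab_frame(c) for c in('scene','top')}
o={'top':(260,140),'scene':(145,170)}
cv2.imwrite('pics/c5.png',np.hstack([cv2.resize(F[c]['pixels'][o[c][1]:o[c][1]+90,o[c][0]:o[c][0]+100],None,fx=4,fy=4,interpolation=cv2.INTER_CUBIC) for c in('top','scene')])[:,:,::-1])
E
python3 g.py
```

```text
21.1167 [ 0.4968 -0.1809  0.0273] [3.1412 0.046  0.2999] [0.2744 0.4081 0.4147] 0.7784519115095905
grip 21.4667 0.4593560080215091 24.94378700852394 [-1.2552 -0.1948  1.3616] [ 0.4967 -0.1809  0.0272]
```

View pics/c5.png

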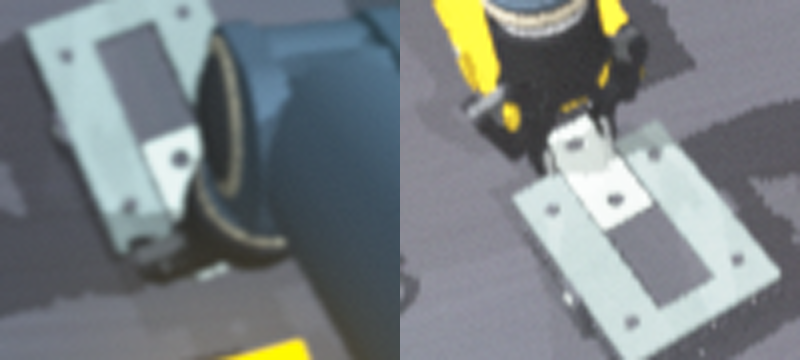

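```bash
cat > l.py <<'E'
from h import *
np.set_printoptions(precision=4,suppress=True)
jaws.grip(0.0,60); p=env.read_eef_pos()
env.move_linear([p[0],p[1],p[2]+.02],.03); print(env.read_contact_force(),env.read_width())
env.move_linear([p[0],p[1],.15],.12)
yaw=.29;u=np.array([np.cos(yaw),np.sin(yaw)]); c=np.array([.599,.1503]); t=c-.0339*u
env.goto([*t,.14],[np.pi,0,yaw])
env.move_linear([*t,.052],.06)
env.pause(.3)
print(env.read_t(),env.read_eef_pos(),env.read_tool_rot(),env.read_contact_force(),env.read_width())
F={c:optics.grab_frame(c) for c in('scene','top')}
o={'top':(145,130),'scene':(255,160)}
for c in F: save(F[c],c+'_hover.png')
cv2.imwrite('pics/c6.png',np.hstack([cv2.resize(F[c]['pixels'][o[c][1]:o[c][1]+90,o[c][0]:o[c][0]+100],None,fx=4,fy=4,interpolation=cv2.INTER_CUBIC) for c in('top','scene')])[:,:,::-1])
E
python3 l.py
```

```text
[ 0.0878  0.2207 -1.4115] 0.4422452050680648
26.775 [0.5666 0.1406 0.0521] [ 3.1416 -0.0002  0.29  ] [ 0.4091  0.1548 -0.8113] 0.445590301784877
```

View pics/c6.png

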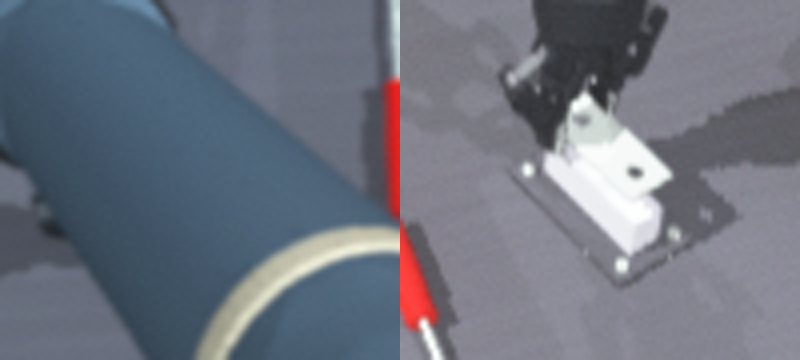

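```bash
cat > m3.py <<'E'
from h import *
np.set_printoptions(precision=4,suppress=True)
f=optics.grab_frame('scene'); C=lambda u,v:((u-400+.5)/4-.5+255,(v+.5)/4-.5+160)
u=np.array([np.cos(.29),np.sin(.29)]);v=np.array([-u[1],u[0]]);c=np.array([.599,.1503])
r=lambda q:np.array([(q[:2]-c)@u,(q[:2]-c)@v])*1e3
for n,px,zs in(('rear hole',C(636,173),(.0735,.075)),('front hole',C(582,120),(.0735,.075)),('pin r',(312.4,208.6),(.0455,.048,.05)),('pin f',(299.4,195.6),(.0455,.048,.05)),
  ('corner rear-near',C(649,199),(.0737,)),('corner rear-far',C(672,175),(.0737,)),
  ('pillar rear edge L',C(629,224),(.045,)),('pillar rear R',C(661,209),(.045,)),('pillar front L',C(545,150),(.045,))):
    print(n,[r(at_z(f,px,z)) for z in zs])
E
python3 m3.py
```

```text
rear hole [array([31.7814, -0.8972]), array([32.6253, -1.8314])]
front hole [array([-29.1929,   0.184 ]), array([-28.2343,  -0.7522])]
pin r [array([30.1883, -0.4127]), array([31.552 , -1.9184]), array([32.643 , -3.1228])]
pin f [array([-29.9749,   0.7185]), array([-28.429 ,  -0.7906]), array([-27.1922,  -1.9978])]
corner rear-near [array([54.9237, -9.1224])]
corner rear-far [array([48.0871, 18.3203])]
pillar rear edge L [array([ 48.4211, -18.0734])]
pillar rear R [array([51.5095,  9.3597])]
pillar front L [array([-40.478 , -23.3033])]
```

```bash
cat > d.py <<'E'
from h import *
np.set_printoptions(precision=4,suppress=True)
yaw=.29;u=np.array([np.cos(yaw),np.sin(yaw)]); t=np.array([.599,.1503])-.0346*u
env.move_linear([*t,.037],.04)
z=.037
while z>.020:
    z-=.001; env.move_linear([*t,z],.03); f=env.read_contact_force()
    print(round(z,4),env.read_eef_pos()[2].round(4),f)
    if f[2]>2.5 or np.hypot(*f[:2])>6: break
print(env.read_t(),env.read_wrist_torque())
f=optics.grab_frame('scene')
cv2.imwrite('pics/c7.png',cv2.resize(f['pixels'][160:250,255:355],None,fx=5,fy=5,interpolation=cv2.INTER_CUBIC)[:,:,::-1])
E
python3 d.py
```

```text
0.036 0.0361 [ 0.0571 -1.0375 -0.8468]
0.035 0.035 [ 0.4985 -0.1112 -1.2632]
0.034 0.0339 [ 0.2742  0.4505 -0.9923]
0.033 0.0329 [ 0.7952 -0.8459 -0.4156]
0.032 0.0319 [ 0.3064  0.1663 -0.8311]
0.031 0.0309 [ 0.0017 -0.2765 -0.6425]
0.03 0.0299 [ 0.484   0.7681 -0.8745]
0.029 0.0289 [-0.0706 -1.2427 -1.6225]
0.028 0.0279 [ 0.0223  0.1219 -0.8177]
0.027 0.0269 [-0.5181 -0.2241 -0.7479]
0.026 0.0259 [ 0.137  -0.0327 -1.0094]
0.025 0.0254 [-0.7235  0.3956  3.5115]
30.45 [-0.0946  0.2278  0.0114]
```

View pics/c7.png

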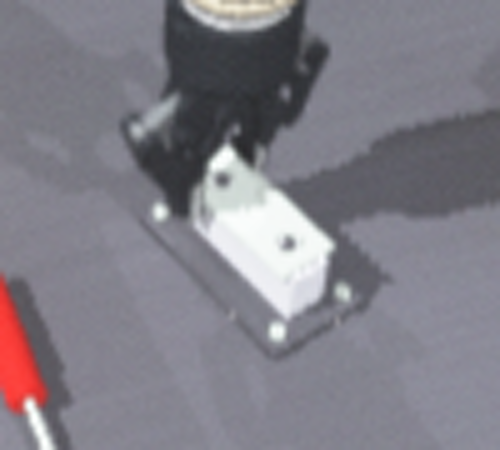

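```bash
cat > e.py <<'E'
from h import *
np.set_printoptions(precision=4,suppress=True)
jaws.grip(.62,20); p=env.read_eef_pos(); print(env.read_contact_force(),env.read_width())
env.move_linear([p[0],p[1],p[2]+.03],.04); print(env.read_contact_force())
env.move_linear([p[0],p[1],.15],.12)
env.goto([.5,-.02,.28],[np.pi,0,.29]); env.pause(.3)
F={c:optics.grab_frame(c) for c in('scene','top')};print(env.read_t())
o={'top':(145,130),'scene':(255,160)}
cv2.imwrite('pics/c8.png',np.hstack([cv2.resize(F[c]['pixels'][o[c][1]:o[c][1]+90,o[c][0]:o[c][0]+100],None,fx=4,fy=4,interpolation=cv2.INTER_CUBIC) for c in('top','scene')])[:,:,::-1])
E
python3 e.py
```

```text
[-1.0342 -0.1133  0.5308] 0.6225787108823534
[-0.6065 -0.55   -0.4293]
33.9083
```

View pics/c8.png

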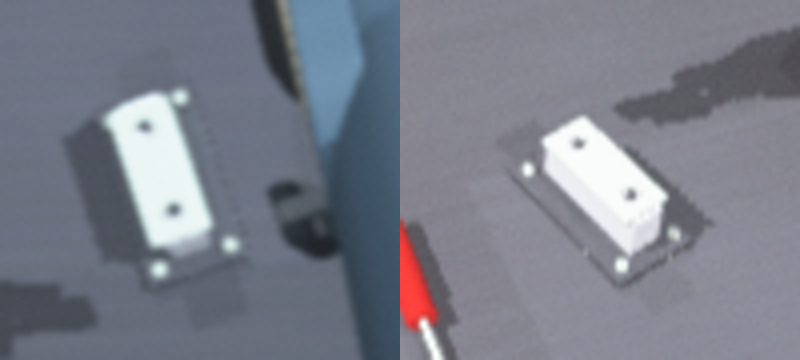

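The plate lies flat on the pillar and both pins show in its holes, at top crop (145,126) and (173,209). The arm is clear, so I'm handing in.

```bash
python3 -c "
from cell import env
print(env.hand_in())"
```

```text
the job is handed in; nothing more can be done
None
```

The plate lies flat on the jig with both pins through its holes, and I handed the job in at about 34 s; the system returned no verdict.

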